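# Zero the bench supply and pull the blown fuse carrier

### The job

Take the blown fuse out of the bench supply. First bring its output to zero: turn the knob a little at a time until the meter's needle stands on the green zero mark, never letting it swing well past to the other side, and let go of the knob. Then pinch in both side catches of the fuse carrier with the red flag, lift it straight out of its socket without forcing it, and finish still holding it upright by its pinched catches, at least 5 cm clear above the panel; leave the other carrier seated and the rest of the bench undisturbed.

Things in the scene. Friction and masses are not known exactly. Their poses are not given: they have to be found in the camera images.
- console: Centre-zero bench supply, a low fixed case 240 mm deep (x) by 340 wide (y), flat level top panel 85 mm above the table, turned up to 15 degrees. Origin: centre of its underside; x to its rear, y to its left, z up. In its frame (mm): meter centre (42, 50), 124 wide, 10 above the panel; knob axis (-62, 50); fuse sockets (-45, -100) and (40, -100); terminals 22 tall along y = 145.
- knob (a joint): Output knob, rad: 0 at zero output with its bar along the console's x axis and its white index line to the front (-x); positive = turned clockwise seen from above; stops at +-2.0. It starts between 0.9 and 1.9, so turn it anticlockwise. It stays where it is left; about 0.05 N m turns it.
- knob_centre (a point): Point on the knob's vertical axis, 30 mm above the panel. The knob is a black bar 44 mm long, 14 mm thick, from 13 to 47 mm above the panel, on a skirt 48 mm across. Pinch the bar across its thickness; there is room to swing the fingers all round.
- needle (a joint): Red meter needle, rad: 0 = on the green zero mark at the middle of the scale (pointing to the console's rear), positive = swung clockwise seen from above. It is geared to the knob: needle = 0.4 x knob. It lies under a window and cannot be touched.
- needle_tip (a point): Tip of the red needle, 58 mm from its pivot.
- zero_mark (a point): Green zero mark on the meter scale (14 mm long, 5 mm wide), 60 mm from the needle's pivot.
- blown: Fuse carrier with the RED flag on top, tan catches, about 125 g, seated in either socket. Origin: on its axis at the underside of its shoulders (88 mm above the table when seated); axes parallel to the console's. Shoulders 48 (x) by 34 (y) by 6 mm; grip body 36 by 15 mm, 36 mm high. Below the origin: plug 36 by 28 mm, 28 mm deep, blades to 42 mm, in a socket with 1 mm clearance.
- blown_grip (a point): Centre for the pinch: on the red-flagged carrier's axis, 23 mm above its origin. A tan catch pad stands on each of its +y and -y sides, 20 mm wide in x, from 9 to 36 mm above the origin, outer faces 42 mm apart at rest, 31 mm fully pinched. Fingers close along its y axis.
- blown_foot (a point): Lowest point of the red-flagged carrier (end of its blades), 42 mm below its origin.
- blown_left (a joint): Inward travel of the red-flagged carrier's +y catch, m: 0 at rest, 0.0055 fully pinched against the grip body; its spring gives 4 N at rest, 8 N fully in. Its hook sits 3 mm under the socket's edge and holds the carrier fast until the catch is in by about 0.004; both fully pinched, the carrier lifts out freely.
- blown_right (a joint): The same for its -y catch.
- sound: The other fuse carrier, the same but for a GREEN flag; origin as for the red one. It sits in the other socket, 85 mm away along the console's x axis, and is to stay there.
- multimeter: Red hand multimeter 150 x 80 x 36 mm lying on its back; origin at the centre of its underside. Bystander.
- pliers: Pliers with red handles, 175 mm long, 14 mm high, lying flat; origin under their pivot. Bystander.
- screwdriver: Screwdriver with an orange handle, 200 mm long, 26 mm thick, lying; origin under its middle. Bystander.
- motor: Small servo motor, 65 mm square, 147 mm long with its shaft, 76 mm high, lying; origin under its middle. Bystander.
- tape_roll: Roll of white tape, 90 mm across, 24 mm high, lying; origin at the centre of its underside. Bystander.
- rod_bin: Blue parts bin 150 x 100 x 78 mm with metal rods in it; origin at the centre of its underside. Bystander.
- fuse_tray: Grey tray of spare fuses 90 x 60 x 22 mm; origin at the centre of its underside. Bystander.
Mind the look-alikes: they are no part of the job. What is shaped like the blown but turquoise is not meant.

How it is judged:
On the way, in this order (a step that is already met when the one before it is completed fails the run):
1. the needle stands on the zero mark and the knob is let go (value of joint needle between -0.06 and 0.06 rad and velocity of joint knob between -0.02 and 0.02 rad/s and contact force between the fingers and console below 0.1 N), for 0.3 s.
2. both catches of the red-flagged carrier are pinched in while it still sits in its socket (value of joint each of blown_left, blown_right above 0.0042 m and value of joint needle between -0.06 and 0.06 rad and z of blown in the frame of console below 0.093 m), for 0.1 s.
At the end, for the whole second after the job is handed in: Needle within 0.06 rad of zero; red-flagged carrier held in the fingers by both catches (each in over 4.2 mm), its lowest point over 45 mm above the panel, upright within 15 degrees, still, touching neither console nor other carrier; green-flagged carrier seated, within 4 mm of its start (value of joint needle between -0.06 and 0.06 rad and value of joint each of blown_left, blown_right above 0.0042 m and z of blown_foot in the frame of console above 0.13 m and contact force between the fingers and blown above 1 N and contact force between blown and console below 0.1 N and contact force between blown and sound below 0.1 N and angle between blown's own z axis and vertical below 0.26 rad and linear speed of blown below 0.02 m/s and z of sound in the frame of console below 0.091 m and distance of sound from where it was at the start of the episode below 0.004 m); the arm keeps its last pose, push and grip.
It fails at once if the needle swings past zero to the other side by more than 0.2 rad (value of joint needle below -0.2 rad).
It fails at once if the red-flagged carrier is pulled while the needle is off the zero mark (more than 0.08 rad) (z of blown in the frame of console above 0.093 m and (value of joint needle above 0.08 rad or value of joint needle below -0.08 rad)).
It fails at once if the red-flagged carrier is forced against its socket with more than 40 N (contact force between blown and console above 40 N).
It fails at once if the green-flagged carrier is moved by more than 6 mm (distance of sound from where it was at the start of the episode above 0.006 m).
It fails at once if something else on the bench is moved by more than 30 mm (distance of any of multimeter, pliers, screwdriver, motor, tape_roll, rod_bin, fuse_tray from where it was at the start of the episode above 0.03 m).
It also fails if it takes over 67 s, if anything falls off the work surface, if the arm or the gripper's body presses on something with over 40 N, if the wrist force passes 120 N, or if a joint passes its speed limit or range.

### The arm

A 6-joint arm with a two-finger parallel gripper is mounted at the origin on the work surface. World frame = base frame: x ahead of the robot, y to its left, z up, the work surface at z = 0. Lengths are in m, angles in rad, forces in N, time in s.
With the tool pointing down it reaches from about 0.275 to 0.875 m from the base axis. Payload 12.5 kg.
Tool frame: the origin (TCP) lies on the centre line of the jaws, within the pads' length; the fingertips stand r.finger_overhang ahead of it and the grasp point (between the pads) lies 3 mm ahead of it (r.finger_overhang is the distance from the TCP to the fingertips, in m); z points along the fingers, y is the line along which they close (so a half turn about z gives the same grasp; the last joint's range is limited). The gripper opens to 85 mm and grips with 20 to 120 N. Pads are 22 mm wide; open, the fingers measure 114 mm over their backs; the gripper's body (76 mm by 85 mm) begins 54 mm behind the grasp point. The pads swing forward as they close: fully open they stand 13 mm farther back than shut.
Start: joints at [-1.434, 0.351, 1.652, -0, 1.139, -0.085], TCP at [0.121, -0.537, 0.253] pointing down, gripper open.
Joint ranges: [-2.75, 2.75], [-0.79, 2.1], [0.01, 2.65], [-1.57, 4.71], [0.07, 3.14], [-2.87, 2.87]. Speed limits (rad/s): [2.22, 2.22, 2.79, 3.14, 3.14, 3.14].

### API

Orientations are given as a unit quaternion [x, y, z, w].
In Python, from cell import r, optics gives the robot as it stands. The module is installed in compiled form; this text tells all that it offers. Calls block until the motion is done:
- r.move_to(position, orientation): joint-space move of the TCP to a pose.
- r.move_linear(position, rot=None, vel=0.15): straight line of the TCP; rot=None keeps the orientation; vel is the mean speed in m/s.
- r.set_joints(angles): joint-space move.
- r.set_gripper(opening, squeeze=None): opening from 0.0 (shut) to 1.0 (fully open); squeeze is the grip in N (None keeps the last); returns when the fingers have stopped.
- r.sleep(seconds).
- r.inverse_kinematics(position, orientation): joint angles nearest the present ones, or None.
- optics.get_image(name): name is "scene" or "top" or "wrist"; returns a dict with "pixels" (400x640x3 uint8, red, green, blue), "depth" (400x640 float32, m along the optical axis (not along the pixel's ray), 0 where there is no reading), "fx", "fy", "cx", "cy" (pixels), "camera_from_world" (4x4, takes a point from world to camera coordinates); the wrist camera has in their place "mount" (4x4, takes a point from camera to tool coordinates, whose origin is the TCP and whose axes are the flange's). Camera axes: x right, y down, z forward; pixel columns grow to the right and rows downward; lengths in m; the calibration is good to about 2 mm. A picture is of the moment at which its call begins: read the wrist's pose just before it.
A pose or a line that the arm cannot do raises r.PlanningError and nothing moves.
- r.hand_in(): hands the job in; it is judged then, once.
Readings, each from a call of its own:
- r.current_t(): time.
- r.current_q(): joint angles.
- r.current_qvel(): joint speeds.
- r.current_effort(): joint torques, N m.
- r.current_tool_pos(): TCP position.
- r.current_ee_rot(): TCP orientation.
- r.current_contact_force(): force on the tool from outside, world axes, zero at the start.
- r.current_torque(): the same for the moment, N m.
- r.current_opening(): opening from 0.0 (shut) to 1.0 (fully open).
- r.current_finger_force(): force on a finger pad.
Only numpy, scipy, OpenCV 4.12 (cv2) and the standard library are available. Lean on these libraries where they do the work, as an engineer would, in place of code of your own. Each camera call takes 0.05 s, during which the arm holds its last target. There are 200 camera calls.

## Working session

There is one attempt and no reset: what is moved stays moved. The work goes in short steps, each a Python script; the robot and the scene stay as the last script left them, time stands still between calls to the robot, and variables do not carry over. Pictures are saved under pics/ and viewed, at most 10 in all, crops included, and the job is handed in when it is done.

```bash
mkdir -p pics; cat > h.py <<'E'
import numpy as np, cv2
from cell import r, optics
from scipy.spatial.transform import Rotation as R
def save(n,rgb): cv2.imwrite(f'pics/{n}.png',rgb[:,:,::-1])
def world(im):
    d=im['depth']; v,u=np.mgrid[:400,:640]
    p=np.stack([(u-im['cx'])/im['fx']*d,(v-im['cy'])/im['fy']*d,d],-1)
    if 'mount' in im: M=im['T']@im['mount']
    else: M=np.linalg.inv(im['camera_from_world'])
    w=p@M[:3,:3].T+M[:3,3]; w[d==0]=np.nan; return w
def shot(n):
    T=np.eye(4)
    if n=='wrist': T[:3,3]=r.current_tool_pos(); T[:3,:3]=R.from_quat(r.current_ee_rot()).as_matrix()
    im=optics.get_image(n); im['T']=T; return im
def down(yaw): # tool y axis at angle yaw in the world, z down
    y=np.array([np.cos(yaw),np.sin(yaw),0]); z=np.array([0,0,-1.]); return R.from_matrix(np.c_[np.cross(y,z),y,z]).as_quat()
E
python3 - <<'E'
from h import *
for n in('top','scene'):
    im=shot(n); save(n,im['pixels']); np.save(n+'.npy',world(im))
print(r.finger_overhang,r.current_ee_rot(),r.current_t(),im['fx'])
T=r.current_ee_rot();print(R.from_quat(T).as_matrix().round(2))
E
```

```text
0.022 [ 9.93854124e-01  1.10696469e-01 -2.14705039e-05 -5.20076064e-04] 0.1 491.06741922039527
[[ 0.98  0.22 -0.  ]
 [ 0.22 -0.98  0.  ]
 [ 0.   -0.   -1.  ]]
```

View pics/top.png

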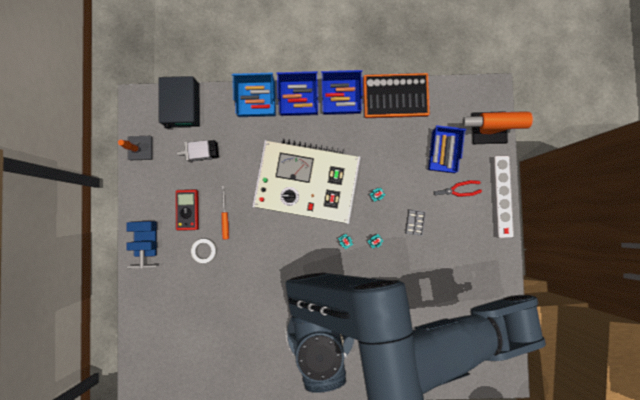

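View pics/scene.png

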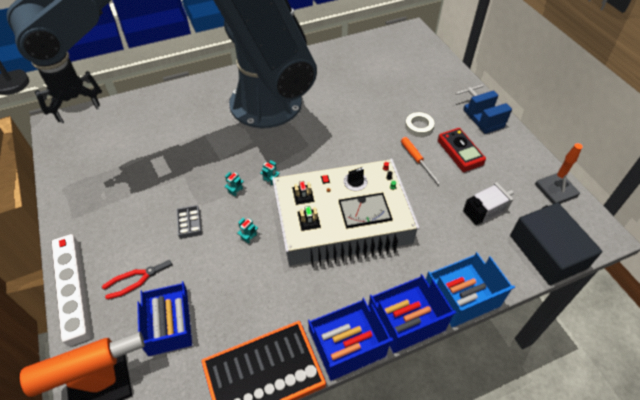

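The top view shows the console at corners (264,141), (360,155), (351,223) and (253,206), and its knob at (289,197). Candidates for the blown carrier:
- Red-flag carrier at (332,199), in the front socket. This one matches the description.
- Green-flag carrier at (336,174).
- Turquoise look-alikes, loose on the table, at (376,194), (345,241) and (375,240).
- The red switch at (311,207) is only a switch.

```bash
python3 - <<'E'
from h import *
w=np.load('top.npy'); m=(abs(w[...,2]-0.085)<.004)
m[:130]=0;m[235:]=0;m[:,:240]=0;m[:,370:]=0
n,l,s,c=cv2.connectedComponentsWithStats(m.astype(np.uint8)); k=1+np.argmax(s[1:,4]); P=w[l==k]
print(cv2.minAreaRect(P[:,:2].astype(np.float32)),np.median(P[:,2]))
(cx,cy),sz,a=cv2.minAreaRect(P[:,:2].astype(np.float32))
for uv in((289,197),(332,199),(336,174)): print(uv,w[uv[1],uv[0]])
im=shot('wrist'); print(im['mount'].round(3),im['fx'])
yaw=-np.radians(10)
# look from above console
for f in (0,1):
  for p in ([0.42,0.0,.4],[.45,.02,.35]):
    q=r.inverse_kinematics(p,down(yaw+np.pi/2+f*np.pi)); print(f,p,None if q is None else np.round(q,2))
E
```

```text
((0.5480825901031494, 0.03706097602844238), (0.34636664390563965, 0.24268707633018494), 78.52098083496094) 0.0852282789731218
(289, 197) [0.48918408 0.09484896 0.13081915]
(332, 199) [ 0.47891565 -0.05389416  0.12076725]
(336, 174) [ 0.56518373 -0.07007647  0.12732784]
[[ 0.    -0.964 -0.266  0.068]
 [ 1.     0.001 -0.001 -0.   ]
 [ 0.001 -0.266  0.964 -0.121]
 [ 0.     0.     0.     1.   ]] 285.7809019046998
0 [0.42, 0.0, 0.4] [-0.11 -0.02  1.74 -0.    1.43 -1.51]
0 [0.45, 0.02, 0.35] [-0.06  0.07  1.76 -0.    1.31 -1.46]
1 [0.42, 0.0, 0.4] [-0.11 -0.02  1.74 -0.    1.43  1.63]
1 [0.45, 0.02, 0.35] [-0.06  0.07  1.76 -0.    1.31  1.69]
```

```bash
python3 - <<'E'
from h import *
r.move_to([.53,.035,.27],down(np.radians(78.5)))
im=shot('wrist'); w=world(im); np.save('w1.npy',w); save('w1',im['pixels'][::-1,::-1])
print(r.current_t(),r.current_tool_pos())
m=abs(w[...,2]-.085)<.004
n,l,s,c=cv2.connectedComponentsWithStats(m.astype(np.uint8)); k=1+np.argmax(s[1:,4]); P=w[l==k]
print(cv2.minAreaRect(P[:,:2].astype(np.float32)),np.median(P[:,2]))
E
```

```text
2.6917 [0.53004011 0.03433751 0.26997139]
((0.5482814908027649, 0.03704482316970825), (0.34817561507225037, 0.24224716424942017), 78.55384826660156) 0.0853229606886372
```

View pics/w1.png

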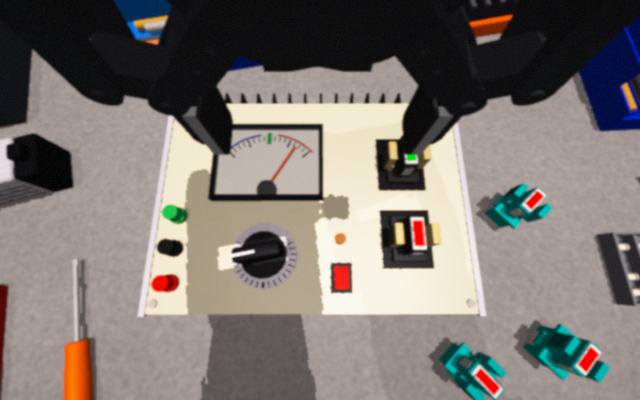

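The wrist view (turned 180°) shows the needle well clockwise of zero, with its pivot at (267,188) and tip at (295,147). The knob bar is near (263,252) with its index to the left. The red-flag carrier with tan catches is at (418,232) in the front socket, and the green one is at (410,160). That confirms the choice.

```bash
cat >> h.py <<'E'
YAW=np.radians(-11.45); C=np.array([.5482,.037])
c,s=np.cos(YAW),np.sin(YAW); RZ=np.array([[c,-s],[s,c]])
def W(x,y): return C+RZ@np.array([x,y])/1000   # console mm -> world
def toC(w): return np.concatenate([(w[...,:2]-C)@RZ*1000,(w[...,2:]-.085)*1000],-1)
def needle(im):
    """needle and zero-mark directions about the meter, seen from the wrist (rad)"""
    p=toC(world(im)); h=cv2.cvtColor(im['pixels'],cv2.COLOR_RGB2HSV).astype(int)
    box=(abs(p[...,1]-50)<58)&(p[...,0]>5)&(p[...,0]<85)&(abs(p[...,2]-8)<8)
    sat=(h[...,1]>120)&(h[...,2]>60)
    red=box&sat&((h[...,0]<8)|(h[...,0]>172)); grn=box&sat&(abs(h[...,0]-65)<20)
    return p[red],p[grn]
E
python3 - <<'E'
from h import *
w=np.load('w1.npy'); p=toC(w)
k=(np.hypot(p[...,0]+62,p[...,1]-50)<30)&(p[...,2]>40)&(p[...,2]<55); Q=p[k]
print('bar',len(Q),cv2.minAreaRect(Q[:,:2].astype(np.float32)),np.median(Q[:,2]))
for x in(-45,40):
  k=(np.hypot(p[...,0]-x,p[...,1]+100)<35)&(p[...,2]>34)&(p[...,2]<50); Q=p[k]
  print('carrier',len(Q),cv2.minAreaRect(Q[:,:2].astype(np.float32)),np.median(Q[:,2]))
im=shot('wrist'); a,g=needle(im); print(len(a),len(g),g.mean(0))
np.set_printoptions(suppress=True)
o=np.argsort(a[:,0]); print(a[o][::max(1,len(o)//20)].round(0))
E
```

```text
bar 783 ((-61.18987274169922, 49.89484405517578), (14.18624496459961, 44.548545837402344), 11.007782936096191) 46.99920072197418
carrier 1046 ((-44.53251266479492, -99.88664245605469), (42.276973724365234, 35.75008010864258), 89.792724609375) 39.274590585832
carrier 536 ((37.81698989868164, -99.10633850097656), (45.246055603027344, 31.781370162963867), 68.0873794555664) 38.76722410023571
76 23 [68.73191715 48.97299146 10.48919328]
[[18. 44. 11.]
 [20. 43.  9.]
 [21. 43. 10.]
 [23. 42. 10.]
 [24. 39. 10.]
 [25. 41. 10.]
 [28. 40. 11.]
 [29. 37. 11.]
 [30. 38. 10.]
 [32. 35. 11.]
 [33. 34. 11.]
 [35. 34. 10.]
 [36. 33.  9.]
 [38. 31. 11.]
 [39. 31. 11.]
 [41. 30. 11.]
 [43. 30. 10.]
 [44. 29. 10.]
 [46. 28. 10.]
 [48. 27. 10.]
 [49. 26. 10.]
 [51. 22. 11.]
 [53. 23. 11.]
 [54. 23. 11.]
 [56. 22. 10.]
 [58. 20.  9.]]
```

```bash
cat > knob.py <<'E'
from h import *
np.set_printoptions(suppress=True,precision=3)
k=W(-61.5,50); yaw=np.radians(11.0)+YAW
r.set_gripper(.7,30)
r.move_to([*k,.20],down(yaw)); r.move_linear([*k,.124])
r.set_gripper(0.0,30); print('closed',r.current_opening(),r.current_contact_force(),r.current_torque())
q0=np.array(r.current_q())
def log(n):
    im=shot('wrist'); a,g=needle(im); save(n,im['pixels'])
    if len(a)>20:
        d=np.linalg.svd(a[:,:2]-a[:,:2].mean(0),full_matrices=False)[2][0]; d*=np.sign(d[0]); print(n,len(a),'needle',np.arctan2(-d[1],d[0]),len(g))
    else: print(n,len(a))
for i,t in enumerate((15,30,45,60,70)):
    q=q0.copy(); q[5]-=np.radians(t); r.set_joints(q); r.sleep(.1)
    print(t,r.current_torque(),r.current_contact_force(),r.current_t()); log(f'k{i}')
E
python3 knob.py
```

```text
closed 0.15599719122811867 [-2.65  -0.663  7.058] [-0.003  0.469  0.018]
15 [-0.053  0.224 -0.013] [-1.797 -1.058  0.394] 6.0583
k0 0
30 [-0.143  0.716 -0.046] [-4.404 -1.137  3.617] 6.5667
k1 0
45 [-0.223  0.962  0.037] [-6.317 -1.465  4.701] 7.075
k2 0
60 [-0.351  1.056  0.073] [-5.832 -2.088  5.283] 7.5833
k3 0
70 [-0.45   1.06   0.071] [-6.572 -3.346  5.144] 8.025
k4 0
```

```bash
python3 - <<'E'
from h import *
a=shot('scene')['pixels'][150:270,260:430]; b=cv2.imread('pics/k4.png')[::-1,::-1,::-1]
a=cv2.resize(a,(510,360)); b=cv2.resize(b,None,fx=.45,fy=.45)
im=np.zeros((540,510,3),np.uint8); im[:360]=a; im[360:,:288]=b[:180]; save('c1',im)
E
```

```text
(no output)
```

View pics/c1.png

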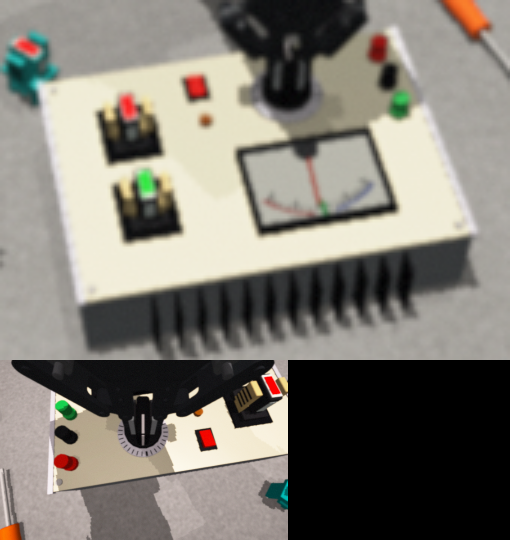

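The scene view shows the needle just short of the green mark, with the tip at (320,203) and the mark at (323,209). I'll turn the last 9°, let go and measure.

```bash
python3 - <<'E'
from h import *
q=np.array(r.current_q()); q[5]-=np.radians(9); r.set_joints(q); r.sleep(.2)
r.set_gripper(.7,30); r.sleep(.3)
p=r.current_tool_pos(); r.move_linear([p[0],p[1],.20])
r.move_to([.53,.035,.27],down(np.radians(78.5)))
im=shot('wrist'); save('w2',im['pixels'][::-1,::-1]); P=toC(world(im)); a,g=needle(im)
d=np.linalg.svd(a[:,:2]-a[:,:2].mean(0),full_matrices=False)[2][0]; d*=np.sign(d[0]); print('needle',np.arctan2(-d[1],d[0]),len(a),len(g),r.current_t())
for x0,y0,lo,hi,n in((-62,50,40,55,'bar'),(-45,-100,34,50,'red')):
  k=(np.hypot(P[...,0]-x0,P[...,1]-y0)<32)&(P[...,2]>lo)&(P[...,2]<hi); print(n,cv2.minAreaRect(P[k][:,:2].astype(np.float32)))
E
```

```text
needle 0.0014389666227791985 72 9 10.5917
bar ((-61.817718505859375, 49.502220153808594), (14.211933135986328, 43.45857238769531), 89.67888641357422)
red ((-44.424468994140625, -100.27845764160156), (42.60017776489258, 35.776371002197266), 89.39725494384766)
```

View pics/w2.png

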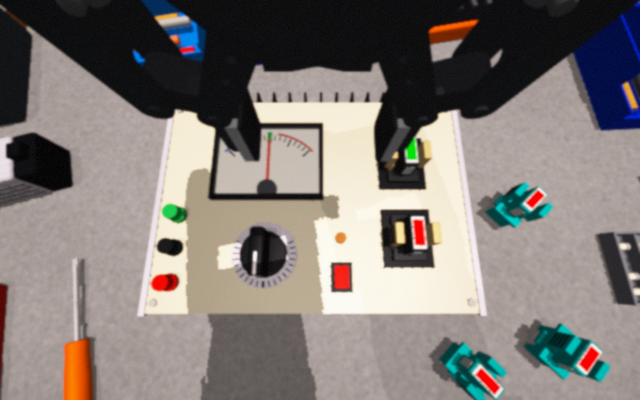

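The needle reads 0.001 rad, the bar lies along the console's x axis, and the knob is released. Next is the carrier: pinch it and lift gently.

```bash
python3 - <<'E'
from h import *
np.set_printoptions(suppress=True,precision=3)
k=W(-44.6,-100); o=down(YAW+np.pi/2)
r.set_gripper(.75,35)
r.move_to([*k,.19],o); r.move_linear([*k,.119],vel=.08); print(r.current_tool_pos()[:2]-k,r.current_contact_force())
r.set_gripper(.45,35); r.sleep(.1); print(r.current_opening(),r.current_contact_force())
r.set_gripper(0.,35); r.sleep(.4); print('pinched',r.current_opening(),r.current_finger_force(),r.current_contact_force(),r.current_t())
save('s3',cv2.resize(shot('scene')['pixels'][140:260,250:420],(680,480)))
im=shot('wrist'); save('w3',im['pixels'][::-1,::-1])
E
```

```text
[ 0. -0.] [-0.389  0.226  0.266]
0.45446092455736686 [-1.255 -0.554  5.182]
pinched 0.34229769018894335 34.027467370033264 [-2.716  0.157 12.96 ] 13.5583
```

View pics/s3.png

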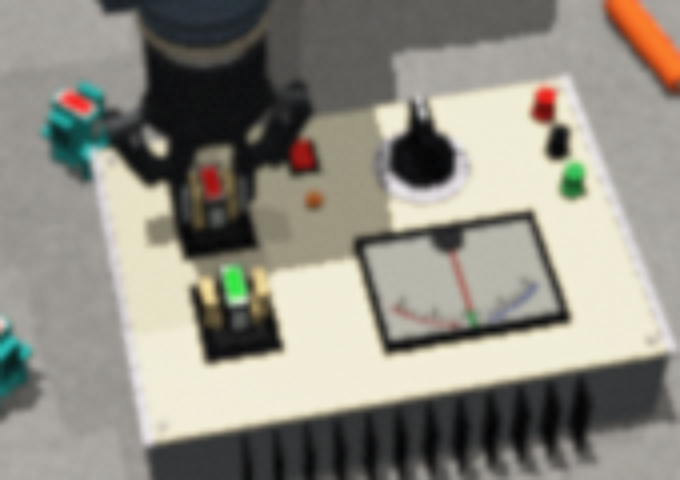

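The scene view shows the fingers closed on both catches of the red-flag carrier at (212,195). The needle is on zero and the green carrier is untouched. Lifting in small steps with a force check.

```bash
python3 - <<'E'
from h import *
np.set_printoptions(suppress=True,precision=3)
p=np.array(r.current_tool_pos()); ok=True
for dz in (.001,.002,.004,.006,.010,.015,.03,.05,.07,.12):
    r.move_linear([p[0],p[1],.119+dz],vel=.02 if dz<.02 else .05)
    f=r.current_contact_force(); print(dz,f,r.current_opening(),r.current_finger_force())
    if f[2]<-15 or np.hypot(*f[:2])>15: print('STOP'); break
r.sleep(.3); print(r.current_t(),r.current_tool_pos())
save('s4',cv2.resize(shot('scene')['pixels'][100:260,220:430],(756,576)))
E
```

```text
0.001 [-1.291 -0.343  6.189] 0.3444737853768751 36.23496115207672
0.002 [ 0.517  0.995 -1.242] 0.34468059228009157 34.77567672729492
0.004 [ 0.48   0.068 -1.617] 0.3413914868665721 34.77650821208954
0.006 [ 0.645  0.357 -0.824] 0.34461986724660176 34.775776863098145
0.01 [ 0.765 -0.049 -1.866] 0.34370603287693374 34.77571249008179
0.015 [-0.837  0.077 -0.765] 0.33992208457129247 34.775453209877014
0.03 [ 0.434  1.453 -1.465] 0.3471287336342872 34.77433383464813
0.05 [ 0.951 -0.017 -1.167] 0.3473571128281743 34.77444291114807
0.07 [-0.462 -0.396 -2.425] 0.3444320765908682 34.77467179298401
0.12 [ 1.161 -1.493 -1.647] 0.34002227607513935 34.77524936199188
18.4083 [ 0.485 -0.052  0.239]
```

View pics/s4.png

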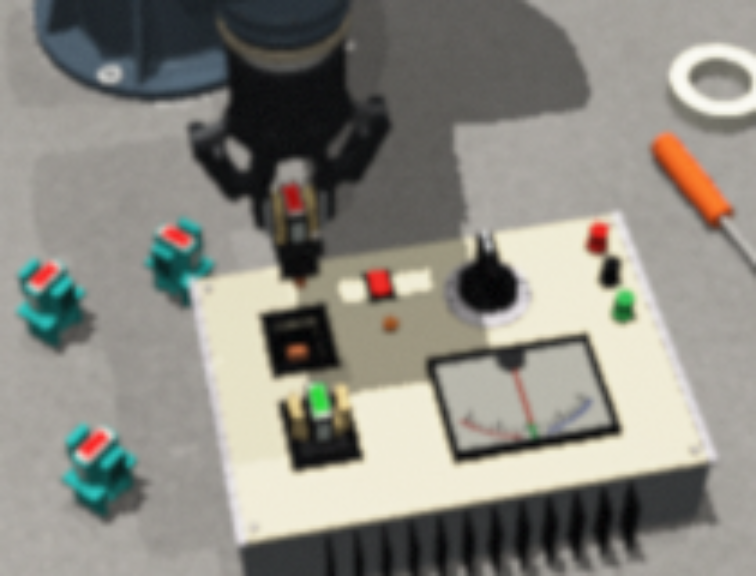

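The carrier is out at (295,225), held upright well above the empty socket at (300,340). The green carrier is still seated, and the needle is on zero.

```bash
python3 -c "
from cell import r
print(r.hand_in())"
```

```text
the job is handed in; nothing more can be done
None
```

The job is handed in, with no verdict returned: the needle read zero (0.001 rad) after I let go of the knob, and the red-flag carrier is out and held upright by its pinched catches, its blades about 8 cm above the panel, with the green one still seated.

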